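# Re-sort the sauce jars on their colour-coded coasters

### The job

The four sauce jars at the food stall have ended up on each other's coasters: stand every jar upright in the middle of the coaster that matches the colour of its lid. A coaster holds only one jar, so make room by parking a jar in the middle of the empty white plate whenever you need to (let go of it there); the jars drip, so never stand one on the tablecloth or tip it over.

Things in the scene. Friction and masses are not known exactly. Their poses are not given: they have to be found in the camera images.
- jar_red_mid (a point): Centre of the loose sauce jar with the red lid (dark red chilli sauce inside, white paper band): closed upright cylinder 50 mm in diameter, 60 mm high, 0.13 to 0.27 kg, sides straight to grip at any yaw; this point lies on its axis half-way up, 30 mm above its foot; z is its axis, up.
- jar_yellow_mid (a point): Centre of the loose sauce jar with the yellow lid (mustard-yellow sauce inside, white paper band): closed upright cylinder 50 mm in diameter, 60 mm high, 0.13 to 0.27 kg, sides straight to grip at any yaw; this point lies on its axis half-way up, 30 mm above its foot; z is its axis, up.
- jar_green_mid (a point): Centre of the loose sauce jar with the green lid (olive-green sauce inside, white paper band): closed upright cylinder 50 mm in diameter, 60 mm high, 0.13 to 0.27 kg, sides straight to grip at any yaw; this point lies on its axis half-way up, 30 mm above its foot; z is its axis, up.
- jar_blue_mid (a point): Centre of the loose sauce jar with the blue lid (cream-white sauce inside, white paper band): closed upright cylinder 50 mm in diameter, 60 mm high, 0.13 to 0.27 kg, sides straight to grip at any yaw; this point lies on its axis half-way up, 30 mm above its foot; z is its axis, up.
- coaster_red: Red round flat coaster, 86 mm in diameter, 10 mm thick, fixed to the table. Origin: centre of its underside, on the table; its top is 10 mm higher; z up.
- coaster_yellow: Yellow round flat coaster, 86 mm in diameter, 10 mm thick, fixed to the table. Origin: centre of its underside, on the table; its top is 10 mm higher; z up.
- coaster_green: Green round flat coaster, 86 mm in diameter, 10 mm thick, fixed to the table. Origin: centre of its underside, on the table; its top is 10 mm higher; z up.
- coaster_blue: Blue round flat coaster, 86 mm in diameter, 10 mm thick, fixed to the table. Origin: centre of its underside, on the table; its top is 10 mm higher; z up.
- plate: Empty white round flat plate, 110 mm in diameter, 10 mm thick, fixed to the table: the free spot for parking one jar. Origin: centre of its underside, on the table; its top is 10 mm higher; z up.
Not all that is in view belongs to the job. Leave any purple look-alike of the part that bears jar_blue_mid alone. There is more than one size of the coaster_yellow; the one meant has the size given above.

How it is judged:
By the outcome, as a careful person would: the job done as asked, in the order asked, and still so for the second after the job is handed in, with the robot touching nothing.
It also fails if it takes over 128 s, if anything falls off the work surface, if the arm or the gripper's body presses on something with over 40 N, if the wrist force passes 120 N, or if a joint passes its speed limit or range.

### The arm

A 7-joint arm with a two-finger parallel gripper is mounted at the origin on the work surface. World frame = base frame: x ahead of the robot, y to its left, z up, the work surface at z = 0. Lengths are in m, angles in degrees, forces in N, time in s.
With the tool pointing down it reaches from about 0.425 to 0.875 m from the base axis. Payload 4.7 kg.
Tool frame: the origin (TCP) lies midway between the tips of the shut fingers; the grasp point (between the pads) lies 19 mm behind it; z points along the fingers, y is the direction in which the jaws open and shut (so a half turn about z gives the same grasp; the last joint's range is limited). The gripper opens to 87 mm and grips with 3 to 60 N. Pads are 19 mm wide; open, the fingers measure 117 mm over their backs; the gripper's body (75 mm by 190 mm) begins 51 mm behind the grasp point.
Start: joints at [-73.39, 18.392, -4.016, 83.108, 1.295, 78.541, -3.26], TCP at [0.177, 0.625, 0.223] pointing down, gripper open.
Joint ranges: [-163.93, 163.93], [-17.29, 119.83], [-79.2, 71.16], [3.27, 140.29], [-89.18, 269.18], [5.43, 117.66], [-154.24, 154.24]. Speed limits (degrees/s): [147.25, 147.25, 180, 180, 180, 180, 180].

### API

Orientations are given as [roll, pitch, yaw] about the fixed x, y, z axes, in that order (R = Rz(yaw) Ry(pitch) Rx(roll)).
In Python, from cell import env gives the robot as it stands. The module is installed in compiled form; this text tells all that it offers.
- The arm moves only by the tool servo_tool, never from a script. Its argument "plan" is a list of rows, each a list of 3 entries, a list of its own where there are three numbers: the opening, from 0 (shut) to 1 (fully open), then the shift along the tool's x, y, z in cm, then the turn, a rotation vector about the tool's x, y, z in degrees. A call has 1 to 20 rows; each row shifts and turns the pose as measured when the row begins, along the tool's axes as they then stand; what a row does not reach is not made up. A row lasts 1/12 s, in which the tool goes at most 41.7 mm and 7.16 degrees, less where a joint would pass 70% of its speed; a pose out of reach is approached as far as the arm can. A call is refused whole if a number of a shift passes 4.17 or a number of a turn 7.16, either way. A call with a gripper value outside its range is refused whole. The fingers move at their own pace and stop on an object; "force" is the grip in N (left out, the last holds). Time passes only in rows, so rows that do not move let the fingers close. It gives the time, the measured TCP pose, the force and the opening at its end, in the units of the state.
- env.get_obs(): the state, without advancing time (a new reading comes with each control period).
- env.read_camera(name): name is "side" or "top" or "wrist"; returns a dict with "image" (384x512x3 uint8, blue, green, red), "fx", "fy", "cx", "cy" (pixels), "k1" (the pictures are not rectified: a ray, as slopes to the right and down, at radius r is drawn at 1 + k1 r^2 times it, then the intrinsics apply), "rvec" (rotation vector, rad) and "tvec" (3), from world to camera coordinates, as OpenCV has them; the wrist camera has in their place "T_tool_cam" (4x4, takes a point from camera to tool coordinates, whose origin is the TCP and whose axes are the flange's). Camera axes: x right, y down, z forward; pixel columns grow to the right and rows downward; lengths in m; the calibration is good to about 2 mm. A picture is of the moment at which its call begins: read the wrist's pose just before it. There is no depth.
- env.sign_off(): hands the job in, once; it reports no verdict.
The state is a dict: "time_s": time; "qpos": joint angles; "joint_velocities": joint speeds; "effort": joint torques, N m; "tool_pos": TCP position; "tool_rot": TCP orientation; "force": force on the tool from outside, world axes, zero at the start; "wrist_torque": the same for the moment, N m; "grip_width": finger opening in m.
Only numpy, scipy, OpenCV 4.12 (cv2) and the standard library are available. Lean on these libraries where they do the work, as an engineer would, in place of code of your own. Each camera call takes 0.05 s, during which the arm holds its last target. There are 200 camera calls.

## Working session

There is one attempt and no reset: what is moved stays moved. The work goes in short steps, Python scripts to look and compute and a tool call to move; the robot and the scene stay as the last step left them, time stands still between calls to the robot, and variables do not carry over. Pictures are saved under pics/ and viewed, about 12 in all and at most 16, crops included, and the job is handed in when it is done.

Besides the shell and the picture viewer there is one more tool, called after "Call:" as name([rows], argument=value, ...), one row to a line, values as JSON. servo_tool: Moves the arm, as the interface text tells. Its arguments: {"type":"object","properties":{"plan":{"type":"array"},"force":{"type":"number"}},"required":["plan"]}

```bash
mkdir -p pics; cat > h.py <<'E'
import numpy as np, cv2
from cell import env
from scipy.spatial.transform import Rotation as R
def snap(name,fn):
    o=env.get_obs(); c=env.read_camera(name); cv2.imwrite('pics/'+fn,c['image'])
    c=dict(c); c['obs']=o; np.save('pics/'+fn+'.npy',c,allow_pickle=True); return c
def load(fn): return np.load('pics/'+fn+'.npy',allow_pickle=True).item()
def pose(c):
    if 'rvec' in c and c['rvec'] is not None:
        A=cv2.Rodrigues(np.array(c['rvec'],float))[0]; t=np.array(c['tvec'],float).ravel(); return A.T,-A.T@t
    o=c['obs']; T=np.array(c['T_tool_cam']); Rt=R.from_euler('xyz',o['tool_rot'],degrees=True).as_matrix()
    return Rt@T[:3,:3], Rt@T[:3,3]+np.array(o['tool_pos'])
def world(c,u,v,z):
    d=np.array([(u-c['cx'])/c['fx'],(v-c['cy'])/c['fy']]); p=d.copy()
    for _ in range(20): p=d/(1+c['k1']*(p@p))
    A,o=pose(c); r=A@np.array([p[0],p[1],1]); return o+r*(z-o[2])/r[2]
def pix(c,P):
    A,o=pose(c); q=A.T@(np.array(P)-o); p=q[:2]/q[2]; p=p*(1+c['k1']*(p@p)); return p*[c['fx'],c['fy']]+[c['cx'],c['cy']]
E
python3 - <<'E'
from h import *
print(env.get_obs())
for n in('top','side','wrist'):
    c=snap(n,n+'0.png'); print(n,{k:v for k,v in c.items() if k not in('image','obs')})
    if n!='wrist': print(pose(c)[1])
cv2.imwrite('pics/ts.png',cv2.resize(np.hstack([cv2.imread('pics/side0.png'),cv2.imread('pics/wrist0.png')]),(800,300)))
E
```

```text
{'time_s': 0.0, 'qpos': array([-73.38906748,  18.44103932,  -4.01684054,  83.17691982,
         1.2966334 ,  78.53851517,  -3.26105529]), 'joint_velocities': array([ 0.01403865,  0.00171793,  0.00659132, -0.02918137,  0.03054891,
       -0.13043446, -0.04424689]), 'effort': array([ 1.20067557e-04, -4.91280556e+01, -4.03627893e-01, -3.12526309e+01,
       -6.38738740e-02,  4.40305879e-02,  1.84539495e-04]), 'tool_pos': array([0.17690883, 0.62488324, 0.22142157]), 'tool_rot': array([-1.79888866e+02,  6.89729506e-03,  1.64199382e+02]), 'force': array([-0.08968783, -0.40682777, -0.29172715]), 'wrist_torque': array([ 0.04054209,  0.03213771, -0.00999867]), 'grip_width': 0.0870192639678766}
top {'fx': 401.95614629542683, 'fy': 401.95614629542683, 'cx': 257.5246118000995, 'cy': 193.29987462967298, 'k1': 0.03407170420666853, 'rvec': array([ 2.16085337, -2.12317783,  0.20747314]), 'tvec': array([-0.02160035,  0.53089112,  0.93123484])}
[0.36477679 0.0078891  1.00815968]
side {'fx': 481.1778012487699, 'fy': 481.1778012487699, 'cx': 258.33302660295084, 'cy': 184.43007660217793, 'k1': -0.12581014329459395, 'rvec': array([ 2.18691606, -0.65667861,  0.32415938]), 'tvec': array([-0.43233712,  0.22850934,  1.07638213])}
[-0.02820328 -0.80260818  0.8676146 ]
wrist {'fx': 344.99667570561036, 'fy': 344.99667570561036, 'cx': 253.8113362103962, 'cy': 191.03599760246172, 'k1': -0.06123687354965181, 'T_tool_cam': array([[ 7.20823794e-05, -9.56113352e-01, -2.92997017e-01,
         8.15609337e-02],
       [ 9.99999863e-01, -8.28090367e-05,  5.16241417e-04,
         3.45366346e-05],
       [-5.17848112e-04, -2.92997014e-01,  9.56113216e-01,
        -1.62570973e-01],
       [ 0.00000000e+00,  0.00000000e+00,  0.00000000e+00,
         1.00000000e+00]])}
```

View pics/top0.png

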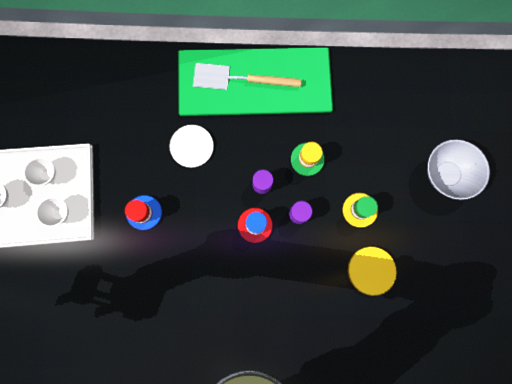

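View pics/ts.png

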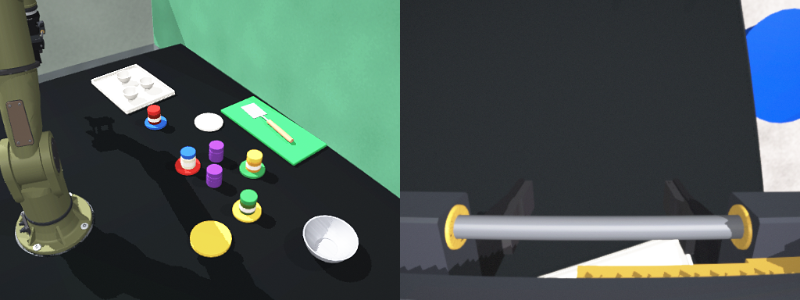

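The top view shows red jar on blue coaster (138,211), blue on red (256,224), yellow on green (309,157), green on yellow (362,209), the white plate at (192,146), two purple jars to leave alone at (262,181) and (301,212), and an oversize yellow disc at (372,271). I enlarge the region to read it precisely.

```bash
python3 - <<'E'
from h import *
c=load('top0.png'); im=c['image']
cv2.imwrite('pics/crop1.png',cv2.resize(im[120:250,120:390],(800,385),interpolation=cv2.INTER_CUBIC))
hsv=cv2.cvtColor(im,cv2.COLOR_BGR2HSV)
H,S,V=[hsv[...,i].astype(int) for i in range(3)]
def blobs(n,m,z):
    k,l,s,ce=cv2.connectedComponentsWithStats(m.astype(np.uint8))
    for i in range(1,k):
        if s[i,4]>60:
            (x,y),r=cv2.minEnclosingCircle(cv2.findNonZero((l==i).astype(np.uint8)))
            print(n,s[i],ce[i].round(1),(round(x,1),round(y,1),round(r,1)),[world(c,x,y,q)[:2].round(4) for q in z])
box=np.zeros(H.shape,bool);box[115:310,115:400]=1
sat=(S>120)&(V>60)&box
for n,a,b in(('red',0,8),('yel',18,35),('grn',45,80),('blu',95,120),('pur',125,155)):
    blobs(n,sat&(H>=a)&(H<=b),(.01,.07))
blobs('white',(S<60)&(V>120)&box,(.01,))
E
```

```text
red [125 201  24  21 383] [136.5 210.4] (136.5, 210.0, 12.2) [array([0.4895, 0.2862]), array([0.482 , 0.2694])]
red [238 208  33  19 172] [250.8 215. ] (254.0, 221.5, 16.2) [array([ 0.466 , -0.0053]), array([ 0.4599, -0.0045])]
yel [300 141  23  23 399] [311.  152.3] (310.8, 152.4, 11.7) [array([ 0.6469, -0.1485]), array([ 0.6299, -0.1391])]
yel [342 192  36  36 560] [356.1 211.8] (360.0, 209.6, 18.3) [array([ 0.501 , -0.2711]), array([ 0.4928, -0.2543])]
yel [ 348  246   49   50 1927] [371.9 270.6] (371.4, 270.9, 25.4) [array([ 0.3502, -0.2947]), array([ 0.3511, -0.2765])]
grn [290 142  34  34 472] [304.2 162.6] (307.0, 158.7, 17.2) [array([ 0.6298, -0.1385]), array([ 0.6139, -0.1297])]
grn [355 196  23  22 382] [365.9 206.5] (366.0, 207.0, 11.7) [array([ 0.5078, -0.2865]), array([ 0.4992, -0.2688])]
blu [126 195  36  35 534] [148.2 213. ] (143.2, 212.1, 18.5) [array([0.4844, 0.2694]), array([0.4772, 0.2537])]
blu [246 212  21  21 337] [255.9 222.2] (255.9, 222.3, 10.4) [array([ 0.4641, -0.0101]), array([ 0.4581, -0.009 ])]
pur [252 169  22  25 438] [262.1 180.9] (261.5, 181.0, 12.5) [array([ 0.5692, -0.0226]), array([ 0.5569, -0.0208])]
pur [289 200  24  24 438] [300.3 211.9] (300.1, 212.1, 12.3) [array([ 0.4916, -0.1206]), array([ 0.484 , -0.1128])]
white [ 169  125   45   43 1490] [191.1 145.7] (191.0, 145.5, 22.1) [array([0.6581, 0.1592])]
```

View pics/crop1.png

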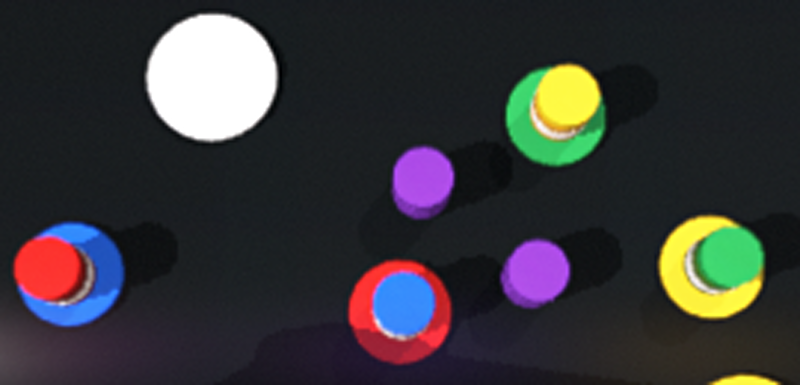

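Call:
servo_tool([
  [1,[0,0,0],[0,0,-5.27]],
  [1,[0,0,0],[0,0,-5.27]],
  [1,[0,0,0],[0,0,-5.27]],
  [1,[-2.54,-2.97,0],[0,0,0]],
  [1,[-2.54,-2.97,0],[0,0,0]],
  [1,[-2.54,-2.97,0],[0,0,0]],
  [1,[-2.54,-2.97,0],[0,0,0]],
  [1,[-2.54,-2.97,0],[0,0,0]],
  [1,[-2.54,-2.97,0],[0,0,0]],
  [1,[-2.54,-2.97,0],[0,0,0]],
  [1,[-2.54,-2.97,0],[0,0,0]],
  [1,[-2.54,-2.97,0],[0,0,0]],
  [1,[-2.54,-2.97,0],[0,0,0]],
  [1,[-2.54,-2.97,0],[0,0,0]],
  [1,[-2.54,-2.97,0],[0,0,0]],
  [1,[0,0,0],[0,0,0]],
], force=25)

```text
time_s: 1.48
tool_pos: [0.4955, 0.2572, 0.2139]
tool_rot: [-179.5, -0.4, -178.6]
force: [-0.3, -1.7, -0.7]
grip_width: 0.0864
```

```bash
cat >> h.py <<'E'
HUE={'red':(0,8),'yel':(18,35),'grn':(45,80),'blu':(95,120)}
def blobs(c,col,zs,amin=150):
    h=cv2.cvtColor(c['image'],cv2.COLOR_BGR2HSV)
    m=(h[...,1]>100)&(h[...,2]>45)
    if col=='white': m=(h[...,1]<60)&(h[...,2]>120)
    else: a,b=HUE[col]; m&=(h[...,0]>=a)&(h[...,0]<=b)
    k,l,s,ce=cv2.connectedComponentsWithStats(m.astype(np.uint8))
    for i in range(1,k):
        if s[i,4]>amin:
            (x,y),r=cv2.minEnclosingCircle(cv2.findNonZero((l==i).astype(np.uint8)))
            ps=[world(c,x,y,z) for z in zs]
            print(col,s[i],ce[i].round(),(round(x),round(y),round(r)),[p[:2].round(4) for p in ps],
             'diam mm',[round(2000*np.linalg.norm(world(c,x+r,y,z)-world(c,x,y,z))) for z in zs])
E
python3 - <<'E'
from h import *
c=snap('wrist','w1.png'); o=c['obs']; print(o['tool_pos'],o['tool_rot'])
for k in('red','blu'): blobs(c,k,(.01,.07))
t=load('top0.png'); print('red coaster',world(t,255,225.35,.01),'plate',world(t,191.5,146,.01))
E
```

```text
[0.49545589 0.25718635 0.2138701 ] [-179.5167991    -0.41457819 -178.56280348]
red [   0   84   58   81 2463] [ 31. 123.] (19, 123, 42) [array([ 4.543e-01, -3.000e-04]), array([0.4479, 0.0417])] diam mm [96, 80]
red [ 248  134   51   55 2237] [273. 161.] (272, 161, 28) [array([0.4905, 0.2759]), array([0.4782, 0.2728])] diam mm [60, 50]
blu [ 228  113   81   81 2492] [263. 145.] (268, 153, 41) [array([0.482, 0.271]), array([0.471 , 0.2687])] diam mm [88, 73]
blu [  0 118   7  34 170] [  2. 135.] (0, 134, 17) [array([ 0.4674, -0.0246]), array([0.4588, 0.0214])] diam mm [39, 33]
red coaster [ 0.45641096 -0.00799018  0.01      ] plate [0.65685503 0.15787445 0.01      ]
```

View pics/w1.png

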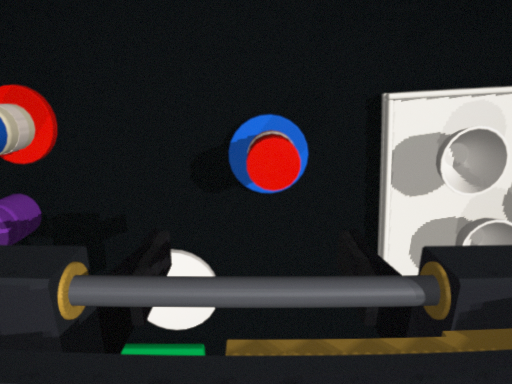

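Call:
servo_tool([
  [1,[1.55,1.38,1.0],[-0.5,-0.4,1.4]],
  [1,[0,0,3.5],[0,0,0]],
  [1,[0,0,3.5],[0,0,0]],
  [1,[0,0,3.5],[0,0,0]],
  [1,[0,0,3.5],[0,0,0]],
  [1,[0,0,2],[0,0,0]],
  [1,[0,0,0],[0,0,0]],
  [1,[0,0,0],[0,0,0]],
])

```text
time_s: 2.2
tool_pos: [0.472, 0.2835, 0.0389]
tool_rot: [179.4, -0.1, -179.6]
force: [0.4, 0.2, 0.1]
grip_width: 0.0868
```

Call:
servo_tool([
  [1,[-0.8,-1.25,0],[0.6,0,-0.4]],
  [1,[0,0,0],[0,0,0]],
  [1,[0,0,1.2],[0,0,0]],
  [1,[0,0,0],[0,0,0]],
])

```text
time_s: 2.53
tool_pos: [0.4832, 0.273, 0.0311]
tool_rot: [179.8, 0.2, -179.0]
force: [-0.8, -0.3, -0.2]
grip_width: 0.087
```

Call:
servo_tool([
  [1,[-0.0,-0.2,0.3],[0,0,-0.8]],
  [1,[0,0,0],[0,0,0]],
  [0,[0,0,0],[0,0,0]],
  [0,[0,0,0],[0,0,0]],
  [0,[0,0,0],[0,0,0]],
  [0,[0,0,0],[0,0,0]],
  [0,[0,0,0],[0,0,0]],
  [0,[0,0,0],[0,0,0]],
], force=25)

```text
time_s: 3.2
tool_pos: [0.4851, 0.2719, 0.0303]
tool_rot: [179.6, 0.5, -178.2]
force: [-0.0, -0.5, -0.3]
grip_width: 0.0548
```

Call:
servo_tool([
  [0,[0,0,0],[0,0,0]],
  [0,[0,0,0],[0,0,0]],
  [0,[0,0,0],[0,0,0]],
])

```text
time_s: 3.45
tool_pos: [0.4851, 0.2722, 0.0305]
tool_rot: [179.6, 0.5, -178.1]
force: [-0.3, -0.1, 0.8]
grip_width: 0.0498
```

Call:
servo_tool([
  [0,[0,0,-1],[0,0,0]],
  [0,[0,0,-3],[0,0,0]],
  [0,[0,0,-3],[0,0,0]],
  [0,[0,0,-2],[0,0,0]],
  [0,[-2.8,-1.8,-0.5],[0,0,1]],
  [0,[-2.8,-1.8,0],[0,0,0.9]],
  [0,[-2.8,-1.8,0],[0,0,0]],
  [0,[-2.8,-1.8,0],[0,0,0]],
  [0,[-1.4,-0.9,0],[0,0,0]],
  [0,[0,0,0],[0,0,0]],
  [0,[0,0,0],[0,0,0]],
])

```text
time_s: 4.37
tool_pos: [0.6127, 0.1897, 0.1345]
tool_rot: [179.7, 0.3, -179.8]
force: [-0.7, 0.6, -0.9]
grip_width: 0.0494
```

```bash
python3 - <<'E'
from h import *
c=snap('wrist','w2.png'); o=c['obs']; print(o['tool_pos'],o['tool_rot'],o['grip_width'])
z=o['tool_pos'][2]+.07-.0305
blobs(c,'red',(z,)); blobs(c,'white',(.01,)); blobs(c,'blu',(.01,))
E
```

```text
[0.61273493 0.18971503 0.13445064] [ 179.68789472    0.32241517 -179.76306107] 0.0493584649690561
red [   0    0   60   49 1886] [29. 24.] (29, 24, 37) [array([0.51  , 0.1141])] diam mm [26]
red [221 188  73  23 243] [261. 194.] (257, 206, 36) [array([0.5748, 0.1909])] diam mm [27]
red [ 194  204  120   73 6610] [254. 245.] (254, 264, 61) [array([0.5992, 0.1897])] diam mm [49]
red [ 203  307  103   27 1915] [255. 318.] (254, 308, 51) [array([0.6204, 0.19  ])] diam mm [43]
white [  0   0  27  25 495] [11. 10.] (13, 12, 17) [array([0.4736, 0.0023])] diam mm [29]
white [ 486    0   26  231 3541] [503. 139.] (504, 115, 115) [array([0.5519, 0.4031])] diam mm [227]
white [ 159  170  146   89 5068] [209. 205.] (232, 230, 73) [array([0.6568, 0.1709])] diam mm [133]
white [  0 275  13  28 254] [  5. 290.] (4, 288, 14) [array([ 0.722, -0.057])] diam mm [30]
white [ 141  276  227   32 6484] [250. 292.] (254, 294, 113) [array([0.7247, 0.1914])] diam mm [221]
white [ 71 280  55   7 245] [102. 283.] (98, 283, 27) [array([0.7133, 0.0409])] diam mm [53]
white [495 280  17  16 216] [503. 287.] (503, 288, 10) [array([0.7206, 0.4411])] diam mm [23]
blu [ 300    0  114   82 7787] [356.  36.] (358, 26, 58) [array([0.486 , 0.2704])] diam mm [92]
```

View pics/w2.png

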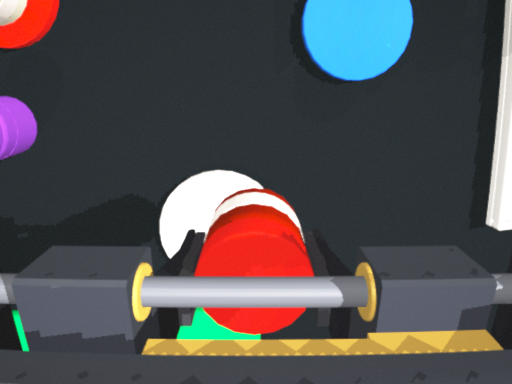

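Call:
servo_tool([
  [0,[-2.5,-1.6,0],[0,0,0]],
  [0,[-2.5,-1.6,0],[0,0,0]],
  [0,[0,0,0],[0,0,0]],
  [0,[0,0,0],[0,0,0]],
  [0,[0,0,2.5],[0,0,0]],
  [0,[0,0,2.5],[0,0,0]],
  [0,[0,0,2],[0,0,0]],
  [0,[0,0,0],[0,0,0]],
  [0,[0,0,0],[0,0,0]],
])

```text
time_s: 5.17
tool_pos: [0.6522, 0.1752, 0.0644]
tool_rot: [179.1, -0.1, -178.6]
force: [0.7, -0.1, -0.2]
grip_width: 0.0493
```

Call:
servo_tool([
  [0,[-1.0,-1.7,0],[0.8,0,1.2]],
  [0,[0,0,0],[0,0,0]],
  [0,[0,0,0],[0,0,0]],
  [0,[0,0,1.2],[0,0,0]],
  [0,[0,0,1.2],[0,0,0]],
  [0,[0,0,0],[0,0,0]],
  [0,[0,0,0],[0,0,0]],
])

```text
time_s: 5.75
tool_pos: [0.6631, 0.1633, 0.0443]
tool_rot: [179.6, 0.2, -179.6]
force: [-0.1, 1.7, -1.4]
grip_width: 0.0492
```

Call:
servo_tool([
  [0,[0,-0.6,0.5],[0,0,0]],
  [0,[0,0,0.5],[0,0,0]],
  [0,[0,0,0.2],[0,0,0]],
  [0,[0,0,0],[0,0,0]],
  [0,[0,0,0],[0,0,0]],
])

```text
time_s: 6.17
tool_pos: [0.6627, 0.1567, 0.0305]
tool_rot: [179.7, 0.1, -179.6]
force: [-1.1, 0.5, 1.0]
grip_width: 0.0495
```

Call:
servo_tool([
  [0,[0,0,0.1],[0,0,0]],
  [0,[0,0,0],[0,0,0]],
  [1,[0,0,0],[0,0,0]],
  [1,[0,0,0],[0,0,0]],
  [1,[0,0,0],[0,0,0]],
  [1,[0,0,0],[0,0,0]],
  [1,[0,0,0],[0,0,0]],
  [1,[0,0,0],[0,0,0]],
  [1,[0,0,-1],[0,0,0]],
  [1,[0,0,-3],[0,0,0]],
  [1,[0,0,-3.5],[0,0,0]],
  [1,[0,0,-3.5],[0,0,0]],
  [1,[0,0,-3],[0,0,0]],
  [1,[0,0,-2],[0,0,0]],
  [1,[0,0,0],[0,0,0]],
  [1,[0,0,0],[0,0,0]],
  [1,[0,0,0],[0,0,0]],
])

```text
time_s: 7.58
tool_pos: [0.6624, 0.1555, 0.2028]
tool_rot: [179.6, 0.3, -179.6]
force: [-1.2, -0.2, -0.2]
grip_width: 0.087
```

```bash
python3 - <<'E'
from h import *
c=snap('wrist','w3.png'); o=c['obs']; print(o['tool_pos'],o['tool_rot'],o['grip_width'])
blobs(c,'red',(.07,)); blobs(c,'white',(.01,)); 
t=snap('top','t1.png'); im=t['image']
cv2.imwrite('pics/c2.png',np.hstack([c['image'],cv2.resize(im[100:250,110:260],(384,384),interpolation=cv2.INTER_CUBIC)])[:, :896][:, 96:])
E
```

```text
[0.66237803 0.15548489 0.2028053 ] [ 179.59769762    0.29757401 -179.59686801] 0.08700365579639592
red [ 227  144   55   59 2510] [254. 174.] (254, 173, 29) [array([0.6557, 0.157 ])] diam mm [52]
white [ 485    0   27  162 3343] [501.  88.] (502, 80, 81) [array([0.5711, 0.4112])] diam mm [187]
white [ 205  107  105  104 5997] [258. 152.] (257, 159, 53) [array([0.6554, 0.1602])] diam mm [111]
white [  68  281  348   24 7612] [241. 292.] (242, 296, 174) [array([0.8234, 0.1437])] diam mm [424]
white [ 148  306  108   34 2473] [215. 321.] (202, 318, 54) [array([0.855, 0.095])] diam mm [133]
```

View pics/c2.png

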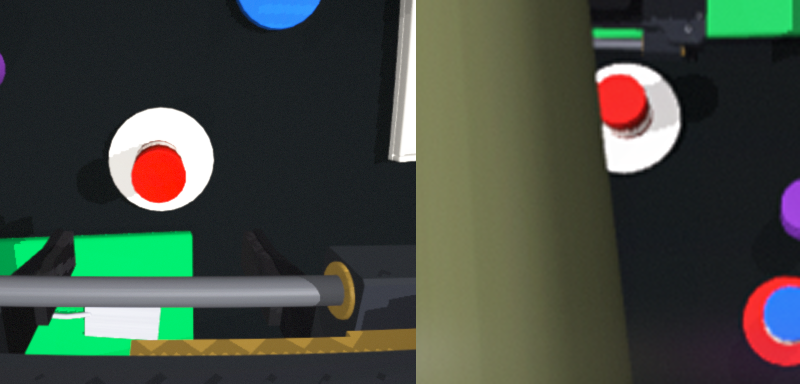

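The red jar stands centred on the plate (lid and plate centres within 3 mm). On to the blue jar.

Call:
servo_tool([
  [1,[2.9,-2.35,0],[0,0,0]],
  [1,[2.9,-2.35,0],[0,0,0]],
  [1,[2.9,-2.35,0],[0,0,0]],
  [1,[2.9,-2.35,0],[0,0,0]],
  [1,[2.9,-2.35,0],[0,0,0]],
  [1,[2.9,-2.35,0],[0,0,0]],
  [1,[2.9,-2.35,0],[0,0,0]],
  [1,[0,0,0],[0,0,0]],
  [1,[0,0,0],[0,0,0]],
  [1,[0,0,0],[0,0,0]],
])

```text
time_s: 8.52
tool_pos: [0.4403, -0.0164, 0.1799]
tool_rot: [180.0, -1.8, -179.3]
force: [-0.3, 0.0, 0.2]
grip_width: 0.087
```

```bash
python3 - <<'E'
from h import *
c=snap('wrist','w4.png'); o=c['obs']; print(o['tool_pos'],o['tool_rot'],o['grip_width'])
for k in('red','blu'): blobs(c,k,(.01,.07))
E
```

```text
[ 0.44025804 -0.01635536  0.17987209] [ 179.98694945   -1.78025256 -179.32545114] 0.08699938629076466
red [ 220  149   88   73 2738] [264. 177.] (263, 191, 44) [array([ 0.4555, -0.0061]), array([ 0.4391, -0.008 ])] diam mm [88, 72]
blu [ 477  181   35   65 1837] [496. 217.] (498, 213, 34) [array([0.4763, 0.244 ]), array([0.4562, 0.1972])] diam mm [80, 65]
blu [ 235  183   57   60 2694] [263. 213.] (263, 212, 30) [array([ 0.4778, -0.0058]), array([ 0.4574, -0.0078])] diam mm [62, 51]
```

Call:
servo_tool([
  [1,[-1.9,0.8,0],[0,-1.8,0.6]],
  [1,[0,0,0],[0,0,0]],
  [1,[0,0,0],[0,0,0]],
  [1,[0,0,2.5],[0,0,0]],
  [1,[0,0,2.5],[0,0,0]],
  [1,[0,0,2],[0,0,0]],
  [1,[0,0,0],[0,0,0]],
  [1,[0,0,0],[0,0,0]],
])

```text
time_s: 9.23
tool_pos: [0.463, -0.0036, 0.1059]
tool_rot: [-179.8, -0.2, -179.4]
force: [-0.0, 0.4, 0.2]
grip_width: 0.087
```

Call:
servo_tool([
  [1,[0.4,-0.4,0],[0,0,0.5]],
  [1,[0,0,0],[0,0,0]],
  [1,[0,0,2.5],[0,0,0]],
  [1,[0,0,2.5],[0,0,0]],
  [1,[0,0,2],[0,0,0]],
  [1,[0,0,0],[0,0,0]],
  [1,[0,0,0],[0,0,0]],
])

```text
time_s: 9.82
tool_pos: [0.4659, -0.0078, 0.0428]
tool_rot: [-179.9, 0.6, -179.9]
force: [0.8, 0.8, 0.4]
grip_width: 0.087
```

Call:
servo_tool([
  [1,[0.8,0,0.7],[0,0.5,0]],
  [1,[0,0,0.6],[0,0,0]],
  [1,[0,0,0],[0,0,0]],
  [1,[0,0,0],[0,0,0]],
  [1,[0,0,0],[0,0,0]],
])

```text
time_s: 10.23
tool_pos: [0.4609, -0.0074, 0.0338]
tool_rot: [180.0, 0.5, -179.9]
force: [-0.7, -0.5, -0.1]
grip_width: 0.0869
```

Call:
servo_tool([
  [1,[0.2,0,0.4],[0,0.4,0]],
  [1,[0,0,0],[0,0,0]],
  [0,[0,0,0],[0,0,0]],
  [0,[0,0,0],[0,0,0]],
  [0,[0,0,0],[0,0,0]],
  [0,[0,0,0],[0,0,0]],
  [0,[0,0,0],[0,0,0]],
  [0,[0,0,0],[0,0,0]],
  [0,[0,0,0],[0,0,0]],
  [0,[0,0,0],[0,0,0]],
  [0,[0,0,0],[0,0,0]],
])

```text
time_s: 11.15
tool_pos: [0.4599, -0.0074, 0.0306]
tool_rot: [180.0, 0.2, -179.9]
force: [0.4, -0.4, 0.3]
grip_width: 0.0496
```

Call:
servo_tool([
  [0,[0,0,-1],[0,0,0]],
  [0,[0,0,-3],[0,0,0]],
  [0,[0,0,-3],[0,0,0]],
  [0,[0,0,-2.5],[0,0,0]],
  [0,[0,0,0],[0,0,0]],
  [0,[-0.3,3.4,0],[0,0,0]],
  [0,[-0.3,3.4,0],[0,0,0]],
  [0,[-0.3,3.4,0],[0,0,0]],
  [0,[-0.3,3.4,0],[0,0,0]],
  [0,[-0.3,3.4,0],[0,0,0]],
  [0,[-0.3,3.4,0],[0,0,0]],
  [0,[-0.3,3.4,0],[0,0,0]],
  [0,[-0.3,2.5,0],[0,0,0]],
  [0,[0,0,0],[0,0,0]],
  [0,[0,0,0],[0,0,0]],
  [0,[0,0,0],[0,0,0]],
])

```text
time_s: 12.48
tool_pos: [0.4763, 0.2633, 0.1237]
tool_rot: [-179.8, -0.7, 179.7]
force: [-0.7, -0.1, -3.7]
grip_width: 0.0496
```

Call:
servo_tool([
  [0,[-0.9,0.6,0],[0,-0.7,0]],
  [0,[0,0,0],[0,0,0]],
  [0,[0,0,2.2],[0,0,0]],
  [0,[0,0,2.2],[0,0,0]],
  [0,[0,0,2],[0,0,0]],
  [0,[0,0,0],[0,0,0]],
  [0,[0,0,0],[0,0,0]],
  [0,[0,0,0],[0,0,0]],
])

```text
time_s: 13.15
tool_pos: [0.4901, 0.2606, 0.0594]
tool_rot: [-179.6, 0.3, 178.9]
force: [-0.1, -0.0, -2.0]
grip_width: 0.0493
```

Call:
servo_tool([
  [0,[0.45,0.95,0],[-0.4,0.2,-1.0]],
  [0,[0,0,0],[0,0,0]],
  [0,[0,0,1],[0,0,0]],
  [0,[0,0,0.6],[0,0,0]],
  [0,[0,0,0],[0,0,0]],
  [0,[0,0,0],[0,0,0]],
])

```text
time_s: 13.65
tool_pos: [0.4886, 0.2729, 0.047]
tool_rot: [179.6, 0.5, -180.0]
force: [0.5, 0.5, -3.2]
grip_width: 0.0494
```

Call:
servo_tool([
  [0,[0.4,-0.3,0.5],[0.4,0.5,0]],
  [0,[0,0,0.5],[0,0,0]],
  [0,[0,0,0.3],[0,0,0]],
  [0,[0,0,0],[0,0,0]],
  [0,[0,0,0],[0,0,0]],
])

```text
time_s: 14.07
tool_pos: [0.4839, 0.2692, 0.0321]
tool_rot: [-179.9, -0.1, -180.0]
force: [1.1, 0.1, -2.7]
grip_width: 0.0496
```

Call:
servo_tool([
  [0,[-0.15,0.1,0.2],[0,0,0]],
  [0,[0,0,0.1],[0,0,0]],
  [0,[0,0,0],[0,0,0]],
  [1,[0,0,0],[0,0,0]],
  [1,[0,0,0],[0,0,0]],
  [1,[0,0,0],[0,0,0]],
  [1,[0,0,0],[0,0,0]],
  [1,[0,0,0],[0,0,0]],
  [1,[0,0,0],[0,0,0]],
  [1,[0,0,-1],[0,0,0]],
  [1,[0,0,-3],[0,0,0]],
  [1,[0,0,-3.5],[0,0,0]],
  [1,[0,0,-3.5],[0,0,0]],
  [1,[0,0,-3.5],[0,0,0]],
  [1,[0,0,-1],[0,0,0]],
  [1,[0,0,0],[0,0,0]],
  [1,[0,0,0],[0,0,0]],
])

```text
time_s: 15.48
tool_pos: [0.4866, 0.2706, 0.1979]
tool_rot: [-180.0, 0.0, 180.0]
force: [0.7, -0.1, -0.7]
grip_width: 0.0871
```

```bash
python3 - <<'E'
from h import *
c=snap('wrist','w5.png'); o=c['obs']; print(o['tool_pos'],o['tool_rot'],o['grip_width'])
for k in('red','blu'): blobs(c,k,(.01,.07))
E
```

```text
[0.48656386 0.27056662 0.19790447] [-1.79970928e+02  2.51243972e-02  1.79967116e+02] 0.08711653124270329
red [   0  100   37   81 2193] [ 15. 142.] (2, 140, 40) [array([0.4562, 0.0057]), array([0.4474, 0.0511])] diam mm [89, 74]
red [ 123  307   52   49 1698] [151. 334.] (148, 333, 29) [array([0.6967, 0.1396]), array([0.6467, 0.1621])] diam mm [73, 60]
blu [ 212  122   84   86 5199] [254. 165.] (254, 164, 43) [array([0.4835, 0.2706]), array([0.4701, 0.2707])] diam mm [89, 74]
```

View pics/w5.png

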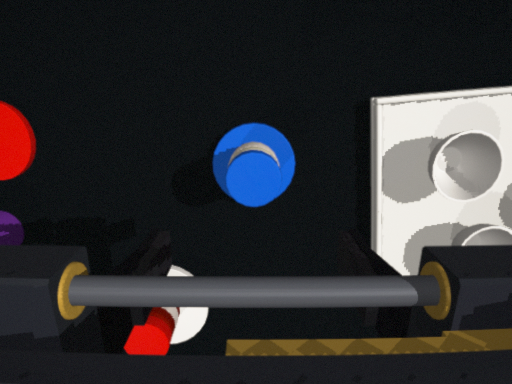

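Blue jar is centred on the blue coaster (lid about (254,178), coaster (254,164), which agree to 2 mm once heights are accounted for). Next the red jar on the plate.

Call:
servo_tool([
  [1,[-2.65,-1.75,0],[0,0,0]],
  [1,[-2.65,-1.75,0],[0,0,0]],
  [1,[-2.65,-1.75,0],[0,0,0]],
  [1,[-2.65,-1.75,0],[0,0,0]],
  [1,[-2.65,-1.75,0],[0,0,0]],
  [1,[-2.65,-1.75,0],[0,0,0]],
  [1,[0,0,0],[0,0,0]],
  [1,[0,0,0],[0,0,0]],
  [1,[0,0,3],[0,0,0]],
  [1,[0,0,3],[0,0,0]],
  [1,[0,0,2],[0,0,0]],
  [1,[0,0,0],[0,0,0]],
  [1,[0,0,0],[0,0,0]],
])

```text
time_s: 16.62
tool_pos: [0.6353, 0.1603, 0.0883]
tool_rot: [-179.2, -2.0, -179.6]
force: [-0.0, 0.2, 1.3]
grip_width: 0.0869
```

Call:
servo_tool([
  [1,[-2.3,-0.35,0],[-0.8,-2.0,0.4]],
  [1,[0,0,0],[0,0,0]],
  [1,[0,0,0],[0,0,0]],
  [1,[0,0,1.5],[0,0,0]],
  [1,[0,0,1.5],[0,0,0]],
  [1,[0,0,1],[0,0,0]],
  [1,[0,0,0],[0,0,0]],
  [1,[0,0,0],[0,0,0]],
])

```text
time_s: 17.28
tool_pos: [0.6563, 0.1627, 0.0487]
tool_rot: [179.8, 0.0, -179.6]
force: [-0.1, -0.2, 0.6]
grip_width: 0.087
```

Call:
servo_tool([
  [1,[-0.15,-0.6,0.6],[0,0,0]],
  [1,[0,0,0.7],[0,0,0]],
  [1,[0,0,0.4],[0,0,0]],
  [1,[0,0,0],[0,0,0]],
  [1,[0,0,0],[0,0,0]],
])

```text
time_s: 17.7
tool_pos: [0.6582, 0.1563, 0.0309]
tool_rot: [179.8, 0.1, -179.6]
force: [0.2, -0.1, 0.4]
grip_width: 0.0869
```

Call:
servo_tool([
  [0,[0,0,0],[0,0,0]],
  [0,[0,0,0],[0,0,0]],
  [0,[0,0,0],[0,0,0]],
  [0,[0,0,0],[0,0,0]],
  [0,[0,0,0],[0,0,0]],
  [0,[0,0,0],[0,0,0]],
  [0,[0,0,0],[0,0,0]],
  [0,[0,0,0],[0,0,0]],
  [0,[0,0,0],[0,0,0]],
  [0,[0,0,-1],[0,0,0]],
  [0,[0,0,-3],[0,0,0]],
  [0,[0,0,-3],[0,0,0]],
  [0,[0,0,-3],[0,0,0]],
  [0,[0,0,-1],[0,0,0]],
  [0,[0,0,0],[0,0,0]],
  [0,[0,0,0],[0,0,0]],
])

```text
time_s: 19.03
tool_pos: [0.6561, 0.1555, 0.1453]
tool_rot: [179.8, -0.2, -179.6]
force: [-0.5, 0.5, -2.1]
grip_width: 0.0492
```

Call:
servo_tool([
  [0,[2.25,-1.87,-0.2],[0,0,0]],
  [0,[2.25,-1.87,-0.2],[0,0,0]],
  [0,[2.25,-1.87,-0.2],[0,0,0]],
  [0,[2.25,-1.87,-0.2],[0,0,0]],
  [0,[2.25,-1.87,-0.2],[0,0,0]],
  [0,[2.25,-1.87,-0.2],[0,0,0]],
  [0,[2.25,-1.87,-0.2],[0,0,0]],
  [0,[2.25,-1.87,-0.2],[0,0,0]],
  [0,[0,0,0],[0,0,0]],
  [0,[0,0,0],[0,0,0]],
  [0,[0,0,0],[0,0,0]],
])

```text
time_s: 19.95
tool_pos: [0.4567, -0.0013, 0.1407]
tool_rot: [-179.9, -2.0, -179.4]
force: [0.9, 0.4, -0.8]
grip_width: 0.0494
```

```bash
python3 - <<'E'
from h import *
c=snap('wrist','w6.png')
# empty red coaster seen from w2/w5 partial; fit in top view if visible
t=snap('top','t2.png'); blobs(t,'red',(.01,.07),60); blobs(t,'blu',(.01,.07),60)
E
```

```text
blu [ 125  194   51   58 1493] [148. 222.] (151, 223, 31) [array([0.4585, 0.2494]), array([0.4529, 0.2349])] diam mm [151, 142]
```

Call:
servo_tool([
  [0,[0.1,-0.5,0],[0,-2.0,0.5]],
  [0,[0,0,0],[0,0,0]],
  [0,[0,0,0],[0,0,0]],
  [0,[0,0,2.5],[0,0,0]],
  [0,[0,0,2.5],[0,0,0]],
  [0,[0,0,2],[0,0,0]],
  [0,[0,0,0],[0,0,0]],
  [0,[0,0,0],[0,0,0]],
  [0,[0,0,0],[0,0,0]],
])

```text
time_s: 20.8
tool_pos: [0.4635, 0.0007, 0.0693]
tool_rot: [-179.8, 0.1, -179.3]
force: [-0.1, 0.1, -0.9]
grip_width: 0.0496
```

Call:
servo_tool([
  [0,[0.6,-0.8,0],[0,0.2,0.6]],
  [0,[0,0,0],[0,0,0]],
  [0,[0,0,1.2],[0,0,0]],
  [0,[0,0,1],[0,0,0]],
  [0,[0,0,0],[0,0,0]],
  [0,[0,0,0],[0,0,0]],
])

```text
time_s: 21.3
tool_pos: [0.4619, -0.0083, 0.0524]
tool_rot: [-179.9, 0.4, -180.0]
force: [0.5, 0.8, -1.5]
grip_width: 0.0493
```

Call:
servo_tool([
  [0,[0.5,0.1,0.8],[0,0.4,0]],
  [0,[0,0,0.6],[0,0,0]],
  [0,[0,0,0.5],[0,0,0]],
  [0,[0,0,0],[0,0,0]],
  [0,[0,0,0],[0,0,0]],
])

```text
time_s: 21.72
tool_pos: [0.4571, -0.007, 0.0326]
tool_rot: [-180.0, 0.1, -180.0]
force: [0.1, 0.3, -1.2]
grip_width: 0.0492
```

Call:
servo_tool([
  [0,[-0.12,0,0.2],[0,0,0]],
  [0,[0,0,0.1],[0,0,0]],
  [0,[0,0,0],[0,0,0]],
  [1,[0,0,0],[0,0,0]],
  [1,[0,0,0],[0,0,0]],
  [1,[0,0,0],[0,0,0]],
  [1,[0,0,0],[0,0,0]],
  [1,[0,0,0],[0,0,0]],
  [1,[0,0,0],[0,0,0]],
  [1,[0,0,-1],[0,0,0]],
  [1,[0,0,-3],[0,0,0]],
  [1,[0,0,-3.5],[0,0,0]],
  [1,[0,0,-3.5],[0,0,0]],
  [1,[0,0,-3.5],[0,0,0]],
  [1,[0,0,-1],[0,0,0]],
  [1,[0,0,0],[0,0,0]],
  [1,[0,0,0],[0,0,0]],
])

```text
time_s: 23.13
tool_pos: [0.4574, -0.0078, 0.1988]
tool_rot: [-180.0, -0.0, 179.9]
force: [1.2, 0.5, -0.4]
grip_width: 0.087
```

```bash
python3 - <<'E'
from h import *
c=snap('wrist','w7.png'); o=c['obs']; print(o['tool_pos'],o['tool_rot'],o['grip_width'])
for k in('red','grn','yel'): blobs(c,k,(.01,.07))
E
```

```text
[ 0.45743494 -0.00779516  0.19876935] [-1.79970563e+02 -2.48193552e-02  1.79941201e+02] 0.08697006549664701
red [ 214  124   84   87 5367] [255. 167.] (256, 167, 43) [array([ 0.4573, -0.0055]), array([ 0.4434, -0.0058])] diam mm [91, 75]
grn [  0 203  15  42 463] [  6. 225.] (2, 224, 21) [array([ 0.522 , -0.2949]), array([ 0.497 , -0.2458])] diam mm [50, 42]
grn [157 307  27  30 453] [170. 320.] (170, 322, 19) [array([ 0.6502, -0.1101]), array([ 0.6034, -0.0925])] diam mm [46, 38]
yel [   0   17   30  104 2243] [12. 70.] (0, 68, 52) [array([ 0.355, -0.261]), array([ 0.3586, -0.2176])] diam mm [108, 90]
yel [   0  166   61   76 2290] [ 34. 200.] (22, 202, 40) [array([ 0.4965, -0.2641]), array([ 0.4759, -0.2203])] diam mm [93, 78]
yel [ 57 261  32  59 894] [ 69. 290.] (72, 290, 29) [array([ 0.6076, -0.2258]), array([ 0.5681, -0.1885])] diam mm [73, 60]
yel [420 261  31  59 913] [438. 290.] (436, 290, 30) [array([0.6077, 0.2107]), array([0.5682, 0.1734])] diam mm [75, 62]
yel [ 120  311   39   45 1022] [141. 337.] (135, 332, 26) [array([ 0.6675, -0.1555]), array([ 0.6177, -0.1302])] diam mm [66, 55]
yel [ 225  328  287   28 5098] [375. 344.] (368, 341, 144) [array([0.6807, 0.1358]), array([0.6286, 0.1113])] diam mm [386, 320]
```

View pics/w7.png

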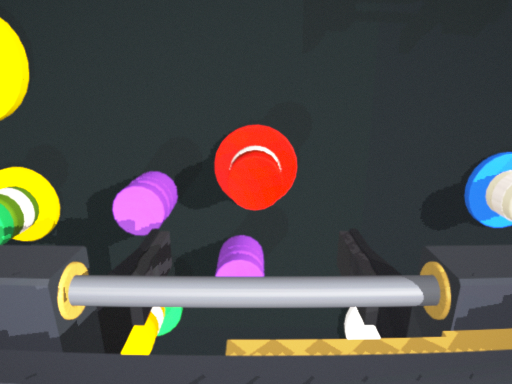

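Red jar is centred on the red coaster (256,167), purple jars undisturbed. Now the yellow jar.

Call:
servo_tool([
  [1,[-2.85,-2.1,0],[0,0,0]],
  [1,[-2.85,-2.1,0],[0,0,0]],
  [1,[-2.85,-2.1,0],[0,0,0]],
  [1,[-2.85,-2.1,0],[0,0,0]],
  [1,[-2.85,-2.1,0],[0,0,0]],
  [1,[-2.85,-2.1,0],[0,0,0]],
  [1,[0,0,0],[0,0,0]],
  [1,[0,0,0],[0,0,0]],
  [1,[0,0,0],[0,0,0]],
])

```text
time_s: 23.93
tool_pos: [0.6255, -0.1366, 0.1766]
tool_rot: [-179.9, -1.8, -179.8]
force: [-0.0, -0.1, 0.5]
grip_width: 0.0872
```

```bash
python3 - <<'E'
from h import *
c=snap('wrist','w8.png'); o=c['obs']; print(o['tool_pos'],o['tool_rot'],o['qpos'])
for k in('grn','yel'): blobs(c,k,(.01,.07),800)
E
```

```text
[ 0.62549577 -0.13656802  0.17658915] [-179.91861045   -1.81186607 -179.7548046 ] [-10.7190656   21.00779262  26.25145302  87.36764243  -8.87768489
  75.55152427 106.75084851]
grn [  44    0   73   69 4009] [80. 33.] (79, 33, 39) [array([ 0.4914, -0.2961]), array([ 0.5018, -0.2672])] diam mm [72, 59]
grn [ 208  136   89   81 2937] [255. 166.] (252, 180, 44) [array([ 0.6277, -0.1378]), array([ 0.6135, -0.1375])] diam mm [88, 72]
grn [ 192  307  189   50 6186] [275. 325.] (286, 322, 95) [array([ 0.7924, -0.0995]), array([ 0.7484, -0.1062])] diam mm [216, 177]
yel [  69    0   89   93 3450] [125.  50.] (111, 44, 49) [array([ 0.5008, -0.267 ]), array([ 0.5095, -0.2434])] diam mm [91, 74]
yel [ 220  165   61   65 3115] [250. 198.] (250, 197, 33) [array([ 0.6458, -0.1401]), array([ 0.6283, -0.1394])] diam mm [65, 54]
yel [ 57 261  32  59 924] [ 69. 290.] (71, 290, 29) [array([ 0.7542, -0.3386]), array([ 0.7171, -0.302 ])] diam mm [67, 55]
yel [420 261  32  59 920] [438. 290.] (436, 290, 30) [array([0.7521, 0.066 ]), array([0.7154, 0.0294])] diam mm [69, 57]
yel [ 226  328  286   28 5008] [378. 345.] (368, 342, 143) [array([ 0.819, -0.003]), array([ 0.7701, -0.0272])] diam mm [353, 289]
```

Call:
servo_tool([
  [1,[-0.5,-0.2,0],[0,-1.8,0]],
  [1,[0,0,0],[0,0,0]],
  [1,[0,0,0],[0,0,0]],
  [1,[0,0,3],[0,0,0]],
  [1,[0,0,3],[0,0,0]],
  [1,[0,0,2],[0,0,0]],
  [1,[0,0,0],[0,0,0]],
  [1,[0,0,0],[0,0,0]],
  [1,[0,0,0],[0,0,0]],
])

```text
time_s: 24.73
tool_pos: [0.6271, -0.1289, 0.0994]
tool_rot: [179.6, 0.2, -179.2]
force: [0.6, -0.6, 0.6]
grip_width: 0.0866
```

Call:
servo_tool([
  [1,[-0.4,-1.0,0],[0.4,0,0.8]],
  [1,[0,0,0],[0,0,0]],
  [1,[0,0,2],[0,0,0]],
  [1,[0,0,2],[0,0,0]],
  [1,[0,0,1.5],[0,0,0]],
  [1,[0,0,0],[0,0,0]],
  [1,[0,0,0],[0,0,0]],
])

```text
time_s: 25.32
tool_pos: [0.6403, -0.143, 0.0548]
tool_rot: [-179.8, 1.3, 179.8]
force: [-0.4, -0.7, -0.1]
grip_width: 0.087
```

Call:
servo_tool([
  [1,[0.9,0.3,0.6],[0,1.3,0]],
  [1,[0,0,0.6],[0,0,0]],
  [1,[0,0,0.6],[0,0,0]],
  [1,[0,0,0],[0,0,0]],
  [1,[0,0,0],[0,0,0]],
])

```text
time_s: 25.73
tool_pos: [0.6335, -0.1407, 0.0397]
tool_rot: [-179.7, 0.2, 179.8]
force: [-0.6, -0.8, 0.7]
grip_width: 0.0869
```

Call:
servo_tool([
  [1,[0.3,0.15,0.6],[0,0.2,0]],
  [1,[0,0,0.5],[0,0,0]],
  [1,[0,0,0],[0,0,0]],
  [1,[0,0,0],[0,0,0]],
])

```text
time_s: 26.07
tool_pos: [0.6305, -0.139, 0.0281]
tool_rot: [-179.7, 0.0, 179.8]
force: [1.1, -0.4, 0.3]
grip_width: 0.0872
```

Call:
servo_tool([
  [0,[0,0,0],[0,0,0]],
  [0,[0,0,0],[0,0,0]],
  [0,[0,0,0],[0,0,0]],
  [0,[0,0,0],[0,0,0]],
  [0,[0,0,0],[0,0,0]],
  [0,[0,0,0],[0,0,0]],
  [0,[0,0,0],[0,0,0]],
  [0,[0,0,0],[0,0,0]],
  [0,[0,0,0],[0,0,0]],
  [0,[0,0,0],[0,0,0]],
])

```text
time_s: 26.9
tool_pos: [0.6309, -0.1396, 0.0286]
tool_rot: [-179.7, 0.1, 179.8]
force: [-1.3, 0.6, -0.4]
grip_width: 0.0493
```

Call:
servo_tool([
  [0,[0,0,-1],[0,0,0]],
  [0,[0,0,-3],[0,0,0]],
  [0,[0,0,-3],[0,0,0]],
  [0,[0,0,-3],[0,0,0]],
  [0,[0,0,-1],[0,0,0]],
  [0,[0,0,0],[0,0,0]],
  [0,[0,0,0],[0,0,0]],
])

```text
time_s: 27.48
tool_pos: [0.6267, -0.1378, 0.14]
tool_rot: [-179.8, -0.5, 179.8]
force: [0.6, -0.4, -2.9]
grip_width: 0.0495
```

Call:
servo_tool([
  [0,[-0.35,3.1,0],[0,0,0]],
  [0,[-0.35,3.1,0],[0,0,0]],
  [0,[-0.35,3.1,0],[0,0,0]],
  [0,[-0.35,3.1,0],[0,0,0]],
  [0,[-0.35,3.1,0],[0,0,0]],
  [0,[-0.35,3.1,0],[0,0,0]],
  [0,[-0.35,3.1,0],[0,0,0]],
  [0,[-0.35,3.1,0],[0,0,0]],
  [0,[-0.35,3.0,0],[0,0,0]],
  [0,[0,0,0],[0,0,0]],
  [0,[0,0,0],[0,0,0]],
  [0,[0,0,0],[0,0,0]],
])

```text
time_s: 28.48
tool_pos: [0.6465, 0.1492, 0.1082]
tool_rot: [-179.3, -2.7, 179.4]
force: [0.6, 0.1, -2.9]
grip_width: 0.0498
```

Call:
servo_tool([
  [0,[-1.2,0.9,0],[-0.6,-2.7,-0.6]],
  [0,[0,0,0],[0,0,0]],
  [0,[0,0,0],[0,0,0]],
  [0,[0,0,2],[0,0,0]],
  [0,[0,0,2],[0,0,0]],
  [0,[0,0,1],[0,0,0]],
  [0,[0,0,0],[0,0,0]],
  [0,[0,0,0],[0,0,0]],
])

```text
time_s: 29.15
tool_pos: [0.6555, 0.1454, 0.0521]
tool_rot: [-179.5, -0.6, 179.3]
force: [0.6, 0.1, -2.6]
grip_width: 0.0492
```

Call:
servo_tool([
  [0,[-0.3,1.4,0],[-0.5,-0.6,-0.7]],
  [0,[0,0,0],[0,0,0]],
  [0,[0,0,0.8],[0,0,0]],
  [0,[0,0,0.5],[0,0,0]],
  [0,[0,0,0],[0,0,0]],
  [0,[0,0,0],[0,0,0]],
])

```text
time_s: 29.65
tool_pos: [0.6613, 0.1611, 0.0417]
tool_rot: [179.9, 0.4, -180.0]
force: [0.5, 0.2, -1.8]
grip_width: 0.0494
```

Call:
servo_tool([
  [0,[0.25,-0.2,0.5],[0,0.4,0]],
  [0,[0,0,0.5],[0,0,0]],
  [0,[0,0,0.3],[0,0,0]],
  [0,[0,0,0],[0,0,0]],
  [0,[0,0,0],[0,0,0]],
])

```text
time_s: 30.07
tool_pos: [0.6594, 0.1591, 0.0286]
tool_rot: [179.8, 0.0, -180.0]
force: [-0.9, -0.2, -0.3]
grip_width: 0.0499
```

Call:
servo_tool([
  [0,[0,0,0.1],[0,0,0]],
  [0,[0,0,0],[0,0,0]],
  [1,[0,0,0],[0,0,0]],
  [1,[0,0,0],[0,0,0]],
  [1,[0,0,0],[0,0,0]],
  [1,[0,0,0],[0,0,0]],
  [1,[0,0,0],[0,0,0]],
  [1,[0,0,0],[0,0,0]],
  [1,[0,0,-1],[0,0,0]],
  [1,[0,0,-3],[0,0,0]],
  [1,[0,0,-3.5],[0,0,0]],
  [1,[0,0,-3.5],[0,0,0]],
  [1,[0,0,-3.5],[0,0,0]],
  [1,[0,0,-1],[0,0,0]],
  [1,[0,0,0],[0,0,0]],
  [1,[0,0,0],[0,0,0]],
])

```text
time_s: 31.4
tool_pos: [0.6596, 0.1576, 0.1944]
tool_rot: [179.8, 0.2, 180.0]
force: [-0.8, -0.1, -0.2]
grip_width: 0.0872
```

```bash
python3 - <<'E'
from h import *
c=snap('wrist','w9.png'); o=c['obs']; print(o['tool_pos'],o['tool_rot'])
blobs(c,'yel',(.01,.07),800);blobs(c,'white',(.01,),2000)
E
```

```text
[0.65960344 0.15757617 0.19442998] [1.79829430e+02 1.56104209e-01 1.79961792e+02]
yel [ 227  150   57   61 2676] [255. 180.] (255, 180, 30) [array([0.6729, 0.1597]), array([0.6564, 0.1593])] diam mm [63, 52]
yel [ 57 261  32  59 927] [ 69. 290.] (72, 290, 30) [array([ 0.8072, -0.0567]), array([ 0.7675, -0.0196])] diam mm [72, 59]
yel [420 261  32  59 926] [438. 290.] (436, 290, 30) [array([0.8084, 0.3748]), array([0.7684, 0.3372])] diam mm [74, 61]
yel [ 226  328  286   28 5089] [377. 344.] (368, 342, 143) [array([0.8814, 0.3013]), array([0.8289, 0.2764])] diam mm [383, 317]
white [ 489    0   23  165 2773] [503.  91.] (505, 82, 82) [array([0.5714, 0.4096])] diam mm [186]
white [ 202  111  108  106 6081] [256. 156.] (256, 164, 54) [array([0.6554, 0.1603])] diam mm [110]
white [  68  282  348   22 6900] [241. 293.] (242, 296, 174) [array([0.8134, 0.1441])] diam mm [412]
white [ 145  307  112   39 2881] [213. 324.] (201, 320, 56) [array([0.8468, 0.0951])] diam mm [135]
```

Yellow is centred on the plate (within 1 mm). Over to the green jar.

Call:
servo_tool([
  [1,[1.2,-3.2,-0.1],[0,0,0]],
  [1,[1.2,-3.2,-0.1],[0,0,0]],
  [1,[1.2,-3.2,-0.1],[0,0,0]],
  [1,[1.2,-3.2,-0.1],[0,0,0]],
  [1,[1.2,-3.2,-0.1],[0,0,0]],
  [1,[1.2,-3.2,-0.1],[0,0,0]],
  [1,[1.2,-3.2,-0.1],[0,0,0]],
  [1,[1.2,-3.2,-0.1],[0,0,0]],
  [1,[1.2,-3.2,-0.1],[0,0,0]],
  [1,[1.2,-3.2,-0.1],[0,0,0]],
  [1,[1.2,-3.2,-0.1],[0,0,0]],
  [1,[1.2,-3.2,-0.1],[0,0,0]],
  [1,[0,0,0],[0,0,0]],
  [1,[0,0,0],[0,0,0]],
  [1,[0,0,0],[0,0,0]],
])

```text
time_s: 32.7
tool_pos: [0.4916, -0.2384, 0.1747]
tool_rot: [179.7, -2.7, -179.8]
force: [-0.3, -0.1, -0.0]
grip_width: 0.0869
```

```bash
python3 - <<'E'
from h import *
c=snap('wrist','w10.png'); o=c['obs']; print(o['tool_pos'],o['tool_rot'],o['qpos'])
for k in('grn','yel'): blobs(c,k,(.01,.07),950)
E
```

```text
[ 0.49156468 -0.23842149  0.17471927] [ 179.70742764   -2.74064217 -179.77425653] [ -7.16715739  10.26256066  33.33269149 100.59176952  -4.87802764
  73.46368422 117.58625401]
grn [ 185  174   61   63 2968] [215. 205.] (216, 205, 31) [array([ 0.5166, -0.2753]), array([ 0.4987, -0.2688])] diam mm [63, 52]
grn [ 305  307   66   31 1554] [336. 321.] (338, 316, 34) [array([ 0.6454, -0.1439]), array([ 0.6042, -0.1612])] diam mm [76, 62]
yel [  125     0   132    95 10492] [191.  41.] (190, 28, 67) [array([ 0.3518, -0.2951]), array([ 0.3638, -0.285 ])] diam mm [121, 99]
yel [ 177  144   89   84 2988] [225. 175.] (221, 187, 45) [array([ 0.4987, -0.2698]), array([ 0.4841, -0.2642])] diam mm [88, 72]
yel [ 225  328  287   28 5199] [375. 344.] (368, 341, 144) [array([ 0.6784, -0.1063]), array([ 0.6312, -0.1304])] diam mm [352, 288]
```

Call:
servo_tool([
  [1,[-0.9,-3.0,0],[0.3,-2.7,0.2]],
  [1,[0,0,0],[0,0,0]],
  [1,[0,0,0],[0,0,0]],
  [1,[0,0,2.5],[0,0,0]],
  [1,[0,0,2.5],[0,0,0]],
  [1,[0,0,2],[0,0,0]],
  [1,[0,0,0],[0,0,0]],
  [1,[0,0,0],[0,0,0]],
  [1,[0,0,0],[0,0,0]],
])

```text
time_s: 33.5
tool_pos: [0.5062, -0.2557, 0.0986]
tool_rot: [179.8, -0.2, -178.8]
force: [-0.8, 0.6, -0.1]
grip_width: 0.087
```

Call:
servo_tool([
  [1,[0.6,-1.2,0],[0.2,0,1.2]],
  [1,[0,0,0],[0,0,0]],
  [1,[0,0,0],[0,0,0]],
  [1,[0,0,2],[0,0,0]],
  [1,[0,0,2],[0,0,0]],
  [1,[0,0,1],[0,0,0]],
  [1,[0,0,0],[0,0,0]],
  [1,[0,0,0],[0,0,0]],
])

```text
time_s: 34.17
tool_pos: [0.5056, -0.2724, 0.0557]
tool_rot: [-179.7, 0.6, 179.8]
force: [-0.1, -0.6, -0.2]
grip_width: 0.0866
```

Call:
servo_tool([
  [1,[0.5,0.3,0.8],[0,0.6,0]],
  [1,[0,0,0.7],[0,0,0]],
  [1,[0,0,0.7],[0,0,0]],
  [1,[0,0,0],[0,0,0]],
  [1,[0,0,0],[0,0,0]],
])

```text
time_s: 34.58
tool_pos: [0.5019, -0.2698, 0.0343]
tool_rot: [-179.7, 0.2, 179.8]
force: [-0.2, 0.1, 0.8]
grip_width: 0.0866
```

Call:
servo_tool([
  [1,[0.1,0,0.5],[0,0.2,0]],
  [1,[0,0,0],[0,0,0]],
  [0,[0,0,0],[0,0,0]],
  [0,[0,0,0],[0,0,0]],
  [0,[0,0,0],[0,0,0]],
  [0,[0,0,0],[0,0,0]],
  [0,[0,0,0],[0,0,0]],
  [0,[0,0,0],[0,0,0]],
  [0,[0,0,0],[0,0,0]],
  [0,[0,0,0],[0,0,0]],
  [0,[0,0,0],[0,0,0]],
  [0,[0,0,0],[0,0,0]],
])

```text
time_s: 35.58
tool_pos: [0.5017, -0.2702, 0.0298]
tool_rot: [-179.7, 0.1, 179.8]
force: [-0.3, 0.2, -1.3]
grip_width: 0.0494
```

Call:
servo_tool([
  [0,[0,0,-1],[0,0,0]],
  [0,[0,0,-3],[0,0,0]],
  [0,[0,0,-3],[0,0,0]],
  [0,[0,0,-3],[0,0,0]],
  [0,[0,0,-1],[0,0,0]],
  [0,[0,0,0],[0,0,0]],
  [0,[0,0,0],[0,0,0]],
])

```text
time_s: 36.17
tool_pos: [0.4977, -0.268, 0.1422]
tool_rot: [-179.8, -0.4, 179.8]
force: [0.1, -0.1, -2.1]
grip_width: 0.0494
```

Call:
servo_tool([
  [0,[-2.2,2.1,0],[0,0,0]],
  [0,[-2.2,2.1,0],[0,0,0]],
  [0,[-2.2,2.1,0],[0,0,0]],
  [0,[-2.2,2.1,0],[0,0,0]],
  [0,[-2.2,2.1,0],[0,0,0]],
  [0,[-2.2,2.1,0],[0,0,0]],
  [0,[0,0,0],[0,0,0]],
  [0,[0,0,0],[0,0,0]],
  [0,[0,0,0],[0,0,0]],
])

```text
time_s: 36.92
tool_pos: [0.6255, -0.136, 0.1196]
tool_rot: [179.9, -2.0, 179.5]
force: [-1.2, 0.5, -3.2]
grip_width: 0.0496
```

Call:
servo_tool([
  [0,[-0.5,-0.2,0],[0,-2.0,-0.4]],
  [0,[0,0,0],[0,0,0]],
  [0,[0,0,0],[0,0,0]],
  [0,[0,0,2],[0,0,0]],
  [0,[0,0,2],[0,0,0]],
  [0,[0,0,1.5],[0,0,0]],
  [0,[0,0,0],[0,0,0]],
  [0,[0,0,0],[0,0,0]],
])

```text
time_s: 37.58
tool_pos: [0.6234, -0.1444, 0.0591]
tool_rot: [180.0, -0.5, 179.3]
force: [0.8, -0.4, -2.7]
grip_width: 0.0497
```

Call:
servo_tool([
  [0,[-0.8,0.65,0],[0,-0.5,-0.7]],
  [0,[0,0,0],[0,0,0]],
  [0,[0,0,1.2],[0,0,0]],
  [0,[0,0,0.6],[0,0,0]],
  [0,[0,0,0],[0,0,0]],
  [0,[0,0,0],[0,0,0]],
])

```text
time_s: 38.08
tool_pos: [0.6344, -0.1383, 0.0433]
tool_rot: [180.0, 0.3, -180.0]
force: [0.4, -0.7, -2.1]
grip_width: 0.0499
```

Call:
servo_tool([
  [0,[0.3,0,0.5],[0,0.3,0]],
  [0,[0,0,0.5],[0,0,0]],
  [0,[0,0,0.3],[0,0,0]],
  [0,[0,0,0],[0,0,0]],
  [0,[0,0,0],[0,0,0]],
])

```text
time_s: 38.5
tool_pos: [0.6317, -0.1385, 0.0298]
tool_rot: [180.0, 0.1, -180.0]
force: [-0.5, 0.6, 0.4]
grip_width: 0.0494
```

Call:
servo_tool([
  [0,[0,0,0.1],[0,0,0]],
  [0,[0,0,0],[0,0,0]],
  [1,[0,0,0],[0,0,0]],
  [1,[0,0,0],[0,0,0]],
  [1,[0,0,0],[0,0,0]],
  [1,[0,0,0],[0,0,0]],
  [1,[0,0,0],[0,0,0]],
  [1,[0,0,0],[0,0,0]],
  [1,[0,0,-1],[0,0,0]],
  [1,[0,0,-3],[0,0,0]],
  [1,[0,0,-3.5],[0,0,0]],
  [1,[0,0,-3.5],[0,0,0]],
  [1,[0,0,-3.5],[0,0,0]],
  [1,[0,0,-1],[0,0,0]],
  [1,[0,0,0],[0,0,0]],
  [1,[0,0,0],[0,0,0]],
])

```text
time_s: 39.83
tool_pos: [0.6314, -0.1397, 0.1961]
tool_rot: [-180.0, 0.2, 179.9]
force: [0.1, 0.0, -0.8]
grip_width: 0.0873
```

```bash
python3 - <<'E'
from h import *
c=snap('wrist','w11.png'); o=c['obs']; print(o['tool_pos'],o['tool_rot'])
for k in('grn','yel'): blobs(c,k,(.01,.07),950)
E
```

```text
[ 0.63144798 -0.13965354  0.19612981] [-179.96696664    0.22074952  179.9134688 ]
grn [ 213  122   85   89 5451] [255. 166.] (256, 166, 44) [array([ 0.6305, -0.1374]), array([ 0.6165, -0.1377])] diam mm [92, 76]
grn [ 199  266  143   11 1091] [280. 272.] (270, 274, 71) [array([ 0.7573, -0.1209]), array([ 0.7215, -0.1241])] diam mm [164, 136]
grn [ 201  307  176   50 4578] [271. 322.] (288, 320, 88) [array([ 0.8209, -0.0977]), array([ 0.7742, -0.1049])] diam mm [216, 179]
yel [  71    0   93   81 6326] [117.  37.] (115, 34, 49) [array([ 0.5016, -0.2705]), array([ 0.5098, -0.2479])] diam mm [94, 78]
yel [ 226  327  286   29 5396] [374. 344.] (368, 342, 143) [array([0.8549, 0.0038]), array([ 0.8023, -0.0208])] diam mm [384, 317]
```

View pics/w11.png

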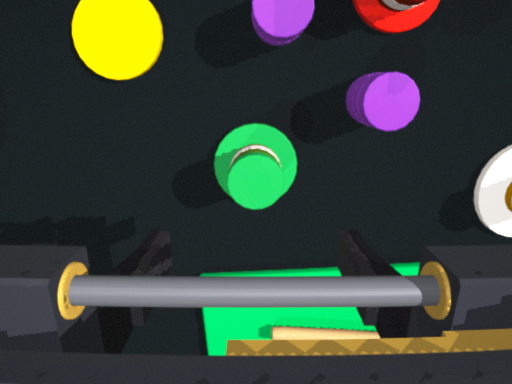

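Green is centred on its coaster (256,166). Now fetch yellow from the plate.

Call:
servo_tool([
  [1,[-0.45,3.2,0],[0,0,0]],
  [1,[-0.45,3.2,0],[0,0,0]],
  [1,[-0.45,3.2,0],[0,0,0]],
  [1,[-0.45,3.2,0],[0,0,0]],
  [1,[-0.45,3.2,0],[0,0,0]],
  [1,[-0.45,3.2,0],[0,0,0]],
  [1,[-0.45,3.2,0],[0,0,0]],
  [1,[-0.45,3.2,0],[0,0,0]],
  [1,[-0.45,3.2,0],[0,0,0]],
  [1,[0,0,0],[0,0,0]],
  [1,[0,0,0],[0,0,0]],
  [1,[0,0,2.5],[0,0,0]],
  [1,[0,0,2.5],[0,0,0]],
  [1,[0,0,0],[0,0,0]],
  [1,[0,0,0],[0,0,0]],
])

```text
time_s: 41.13
tool_pos: [0.6575, 0.1558, 0.1109]
tool_rot: [-179.3, -2.4, 179.5]
force: [0.2, -0.2, 0.5]
grip_width: 0.0872
```

Call:
servo_tool([
  [1,[-0.1,0.3,0],[-0.7,-2.4,-0.4]],
  [1,[0,0,0],[0,0,0]],
  [1,[0,0,0],[0,0,0]],
  [1,[0,0,2],[0,0,0]],
  [1,[0,0,2],[0,0,0]],
  [1,[0,0,1],[0,0,0]],
  [1,[0,0,0],[0,0,0]],
  [1,[0,0,0],[0,0,0]],
])

```text
time_s: 41.8
tool_pos: [0.6629, 0.1534, 0.0661]
tool_rot: [180.0, 0.3, 179.4]
force: [-0.0, -0.3, 0.0]
grip_width: 0.087
```

Call:
servo_tool([
  [1,[0.4,0.5,0.8],[0,0.3,-0.6]],
  [1,[0,0,0.8],[0,0,0]],
  [1,[0,0,0.8],[0,0,0]],
  [1,[0,0,0.5],[0,0,0]],
  [1,[0,0,0],[0,0,0]],
  [1,[0,0,0],[0,0,0]],
])

```text
time_s: 42.3
tool_pos: [0.6606, 0.1597, 0.0375]
tool_rot: [179.9, 0.2, -179.9]
force: [-0.0, -0.1, -0.0]
grip_width: 0.087
```

Call:
servo_tool([
  [1,[0.2,0,0.8],[0,0.2,0]],
  [1,[0,0,0],[0,0,0]],
  [0,[0,0,0],[0,0,0]],
  [0,[0,0,0],[0,0,0]],
  [0,[0,0,0],[0,0,0]],
  [0,[0,0,0],[0,0,0]],
  [0,[0,0,0],[0,0,0]],
  [0,[0,0,0],[0,0,0]],
  [0,[0,0,0],[0,0,0]],
  [0,[0,0,0],[0,0,0]],
  [0,[0,0,0],[0,0,0]],
  [0,[0,0,0],[0,0,0]],
])

```text
time_s: 43.3
tool_pos: [0.6592, 0.1595, 0.0298]
tool_rot: [179.9, 0.0, -179.9]
force: [-0.1, 0.0, -0.6]
grip_width: 0.0496
```

Call:
servo_tool([
  [0,[0,0,-1],[0,0,0]],
  [0,[0,0,-3],[0,0,0]],
  [0,[0,0,-3],[0,0,0]],
  [0,[0,0,-3],[0,0,0]],
  [0,[0,0,-1],[0,0,0]],
  [0,[0,0,0],[0,0,0]],
  [0,[0,0,0],[0,0,0]],
])

```text
time_s: 43.88
tool_pos: [0.6553, 0.1584, 0.141]
tool_rot: [-179.9, -0.5, -179.9]
force: [0.1, -0.3, -2.9]
grip_width: 0.0497
```

Call:
servo_tool([
  [0,[1.1,-3.4,-0.3],[0,0,0]],
  [0,[1.1,-3.4,-0.3],[0,0,0]],
  [0,[1.1,-3.4,-0.3],[0,0,0]],
  [0,[1.1,-3.4,-0.3],[0,0,0]],
  [0,[1.1,-3.4,-0.3],[0,0,0]],
  [0,[1.1,-3.4,-0.3],[0,0,0]],
  [0,[1.1,-3.4,-0.3],[0,0,0]],
  [0,[1.1,-3.4,-0.3],[0,0,0]],
  [0,[1.1,-3.4,-0.3],[0,0,0]],
  [0,[1.1,-3.4,-0.3],[0,0,0]],
  [0,[1.1,-3.4,-0.3],[0,0,0]],
  [0,[1.1,-3.4,-0.3],[0,0,0]],
  [0,[0,0,0],[0,0,0]],
  [0,[0,0,0],[0,0,0]],
  [0,[0,0,0],[0,0,0]],
])

```text
time_s: 45.13
tool_pos: [0.5023, -0.2624, 0.1493]
tool_rot: [179.9, -3.0, -179.6]
force: [-0.5, 0.2, -2.8]
grip_width: 0.0496
```

Call:
servo_tool([
  [0,[0.2,-0.7,0],[0,-3.0,0.4]],
  [0,[0,0,0],[0,0,0]],
  [0,[0,0,0],[0,0,0]],
  [0,[0,0,2.5],[0,0,0]],
  [0,[0,0,2.5],[0,0,0]],
  [0,[0,0,2.5],[0,0,0]],
  [0,[0,0,0],[0,0,0]],
  [0,[0,0,0],[0,0,0]],
  [0,[0,0,0],[0,0,0]],
])

```text
time_s: 45.88
tool_pos: [0.5056, -0.2549, 0.0683]
tool_rot: [179.5, -0.4, -178.9]
force: [0.0, 0.2, -2.6]
grip_width: 0.0494
```

Call:
servo_tool([
  [0,[0.4,-1.5,0],[0.5,-0.3,1.0]],
  [0,[0,0,0],[0,0,0]],
  [0,[0,0,1.2],[0,0,0]],
  [0,[0,0,0.8],[0,0,0]],
  [0,[0,0,0],[0,0,0]],
  [0,[0,0,0],[0,0,0]],
])

```text
time_s: 46.38
tool_pos: [0.5061, -0.2717, 0.0517]
tool_rot: [-179.8, 0.4, -179.9]
force: [-0.1, -0.2, -2.0]
grip_width: 0.0496
```

Call:
servo_tool([
  [0,[0.4,0.15,0.7],[0,0.4,0]],
  [0,[0,0,0.7],[0,0,0]],
  [0,[0,0,0.4],[0,0,0]],
  [0,[0,0,0],[0,0,0]],
  [0,[0,0,0],[0,0,0]],
])

```text
time_s: 46.8
tool_pos: [0.5013, -0.2694, 0.0313]
tool_rot: [-179.9, -0.2, -179.8]
force: [0.4, -0.2, -3.0]
grip_width: 0.0496
```

Call:
servo_tool([
  [0,[-0.1,0,0.2],[0,0,0]],
  [0,[0,0,0.1],[0,0,0]],
  [0,[0,0,0],[0,0,0]],
  [1,[0,0,0],[0,0,0]],
  [1,[0,0,0],[0,0,0]],
  [1,[0,0,0],[0,0,0]],
  [1,[0,0,0],[0,0,0]],
  [1,[0,0,0],[0,0,0]],
  [1,[0,0,0],[0,0,0]],
  [1,[0,0,-1],[0,0,0]],
  [1,[0,0,-3],[0,0,0]],
  [1,[0,0,-3.5],[0,0,0]],
  [1,[0,0,-3.5],[0,0,0]],
  [1,[0,0,-3.5],[0,0,0]],
  [1,[0,0,-1],[0,0,0]],
  [1,[0,0,0],[0,0,0]],
  [1,[0,0,0],[0,0,0]],
])

```text
time_s: 48.22
tool_pos: [0.5032, -0.2707, 0.1968]
tool_rot: [-179.8, 0.0, -179.9]
force: [0.3, 0.2, -0.3]
grip_width: 0.087
```

```bash
python3 - <<'E'
from h import *
c=snap('wrist','w12.png'); o=c['obs']; print(o['tool_pos'],o['tool_rot'],o['grip_width'])
blobs(c,'yel',(.01,.07),950)
s=snap('side','s2.png'); t=snap('top','t3.png')
a=cv2.resize(s['image'][90:270,130:370],(512,384)); 
cv2.imwrite('pics/f.png',cv2.resize(np.hstack([c['image'],a]),(800,300)))
E
```

```text
[ 0.50315138 -0.27065946  0.19675874] [-1.79811539e+02  3.57756005e-02 -1.79942082e+02] 0.08703859942709193
yel [ 165    0  128   74 7522] [229.  31.] (228, 9, 64) [array([ 0.3528, -0.2944]), array([ 0.3646, -0.2902])] diam mm [119, 98]
yel [ 213  122   85   90 5643] [255. 165.] (255, 166, 45) [array([ 0.5019, -0.2696]), array([ 0.4881, -0.2697])] diam mm [93, 77]
yel [ 225  328  287   28 5192] [375. 344.] (368, 341, 144) [array([ 0.7244, -0.1281]), array([ 0.6724, -0.1524])] diam mm [383, 317]
```

View pics/f.png

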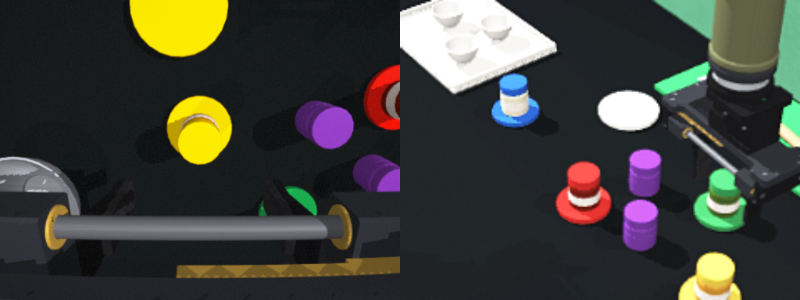

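View pics/t3.png

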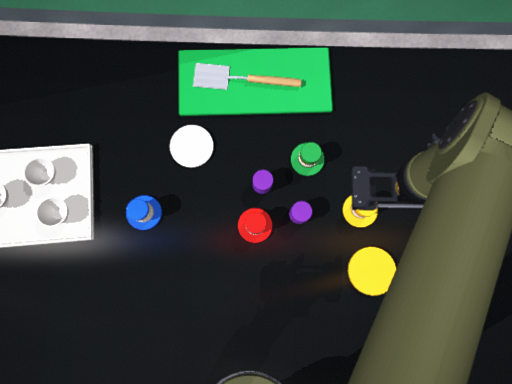

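All four jars stand upright on matching coasters; the plate (191,146) is empty and the purple jars (262,181), (301,212) haven't moved. The gripper is open and clear above yellow, so I'm handing in.

```bash
python3 -c "
from cell import env
print(env.get_obs()['joint_velocities'].round(2)); print(env.sign_off())"
```

```text
[ 0.02  0.53 -0.19  0.58 -0.15  0.06  0.03]
the job is handed in; nothing more can be done
None
```

All four jars now stand upright on the coasters that match their lids, and the job is handed in at about 48 s of the 128 s allowed. I did it as two swaps through the white plate: red parked, blue placed, red placed, then yellow parked, green placed, yellow placed.

- **Placement:** the last wrist pictures, one taken after each placing, put every jar within roughly 2–3 mm of its coaster centre. The lid positions were partly read by eye.
- **Surroundings:** the final side and top views show the plate empty and the two purple jars where they were. The gripper was open and about 13 cm above the yellow jar.
- **Forces:** the readings I saw at the end of each move stayed under 4 N.
- **Disagreement:** on the first jar the top and wrist cameras differed by 4–5 mm, and I averaged them. After that they agreed to about 2 mm.
- **Not confirmed:** the arm hid the yellow jar from above in the last top view, so its final position comes from the wrist and side views only.

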